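# Recover a handle socket through the dust line's catch-box lock

## Robot

A 6-joint arm with a two-finger parallel gripper is mounted at the origin on the work surface. World frame = base frame: x ahead of the robot, y to its left, z up, the work surface at z = 0. Lengths are in m, angles in rad, forces in N, time in s.
With the tool pointing down it reaches from about 0.375 to 0.975 m from the base axis. Payload 3.8 kg.
Tool frame: the origin (TCP) lies at the centre of the arm's flange, where the gripper is bolted on; the fingertips stand 166 mm ahead of it and the grasp point (between the pads) lies arm.hold_point_z ahead of it (arm.hold_point_z is the distance from the TCP to the grasp point, in m); z points along the fingers, y is the line along which they close (so a half turn about z gives the same grasp; the last joint's range is limited). The gripper opens to 88 mm and grips with 3 to 60 N. Pads are 18 mm wide; open, the fingers measure 123 mm over their backs; the gripper's body (75 mm by 187 mm) begins 45 mm behind the grasp point.
Start: joints at [1.163, 0.264, 1.604, -0, 1.274, -0.037], TCP at [0.245, 0.629, 0.405] pointing down, gripper open.
Joint ranges: [-2.63, 2.63], [-0.94, 2.18], [0.31, 2.57], [-1.31, 4.45], [0, 2.66], [-2.55, 2.55]. Speed limits (rad/s): [2.57, 2.57, 3.14, 3.14, 3.14, 3.14].

## Interface

Orientations are given as a unit quaternion [w, x, y, z].
In Python, from station import arm gives the robot as it stands.
- The arm moves only by the tool jog_arm, never from a script. Its argument "steps" is a list of rows, each an object with "delta_pos": the shift along the tool's x, y, z in cm, a list of three; "spin": the turn about the tool's z in degrees. In form: [{"delta_pos": [dx, dy, dz], "spin": spin}, ...]. A call has 1 to 20 rows; each row is the pose to reach, as a shift and turn from the pose commanded when the call began, along the tool's axes at that moment; what a row does not reach only later rows make up. A row lasts 1/8 s, in which the tool goes at most 62.5 mm and 10.7 degrees, less where a joint would pass 70% of its speed; a pose out of reach is approached as far as the arm can. A call with a gripper value outside its range is refused whole. "fingers" is the finger opening in cm, from 0 to 8.81, set as the call begins (left out, the last holds). The fingers move at their own pace and stop on an object; "force" is the grip in N (left out, the last holds). Time passes only in rows, so rows that repeat a pose let the fingers close. It gives the time, the measured TCP pose, the force, the opening and the grip force at its end, in the units of the state.
- arm.sense(): the state, without advancing time (a new reading comes with each control period).
- arm.get_image(name): name is "scene" or "top"; returns a dict with "pixels" (384x512x3 uint8, blue, green, red), "K" (3x3 intrinsics, pixels), "k1" (the pictures are not rectified: a ray, as slopes to the right and down, at radius r is drawn at 1 + k1 r^2 times it, then the intrinsics apply), "xyz" and "rotation" of the camera in the world. Camera axes: x right, y up, looking along -z (the intrinsics and any distortion apply to the point x, -y, -z); pixel columns grow to the right and rows downward; lengths in m; the calibration is good to about 2 mm. A picture is of the moment at which its call begins. There is no depth.
- arm.hand_in(): hands the job in; it is judged then, once.
The state is a dict: "time_s": time; "q": joint angles; "qd": joint speeds; "tau": joint torques, N m; "tool_pos": TCP position; "ee_rot": TCP orientation; "ft_force": force on the tool from outside, world axes, zero at the start; "ft_torque": the same for the moment, N m; "gripper_width": finger opening in m; "gripper_force": force on a finger pad.
Only numpy, scipy, OpenCV 4.12 (cv2) and the standard library are available. Lean on these libraries where they do the work, as an engineer would, in place of code of your own. Each camera call takes 0.05 s, during which the arm holds its last target. There are 200 camera calls.

## Task

A handle socket has been sucked into the catch box of the running dust line: press the blast gate's tab firmly down with the gripper until you feel that the gate is fully shut, and only then turn the screw dog anticlockwise back to its stop and swing the hatch out by its handle until it stands open by itself, square to the slope it lay on or a little beyond. Take the socket out and stand it upright on its flange in the plywood crate with the two others. Leave the hatch open and the gate shut, and do not disturb the other sockets, the broom block, the bottle or the tin.

Things in the scene. Friction and masses are not known exactly. Their poses are not given: they have to be found in the camera images.
- trap: Catch box, fixed, sheet steel, walls 4 mm. Origin on the bench; +x points away from the robot side to the gate and duct, y left. In its frame (mm): inside floor z = 20; front wall x = -86, 61 high; side walls y = -93, 93; roof strip at z = 185 over x = 40 to 75. The hatch closes the opening between them, sloping 45 degrees up towards +x. Gate frame at x = 75 to 101, 205 high.
- hatch_hinge (a point): Middle of the hatch's hinge line, which runs up the slope along the hatch's right edge: at x = -22, y = -78, z = 123 mm in the catch box's frame. The point turns with the hatch: x points up the slope along the hinge, y across the hatch to its free edge, z is its outward normal (shut: leaning 45 degrees from vertical towards the box's -x). The hatch is 181 mm long, 6 mm thick, with a clear window.
- hatch_handle (a point): Middle of the hatch's bar handle: a round bar 12 mm thick, 90 mm long, parallel to the hinge, near the hatch's left, free edge. In the frame of hatch_hinge it is at x = -12, y = 125, z = 42 mm; the bar's axis is 34 mm above the hatch's outer face; the free edge is at y = 156 mm.
- hatch (a joint): Hinge angle of the hatch in rad: 0 shut (its start), grows as its left edge swings out from the slope and over to the right, stop at 1.9. The hinge is stiff: it stays where it is left and takes some 6 N at the handle to open. The dog physically holds it shut until turned off it.
- dog_grip (a point): Centre of the screw dog's grip bar, 56 x 14 mm and 20 mm high, to the left of the hatch (box's y = 110 mm), 45 mm above the slope's plane. Axes turn with the dog: z is the screw's axis, along the slope's outward normal (45 degrees off vertical); the bar lies along y, which is the box's y at joint value 1.2. A steel finger, its top 29 mm below the grip centre, reaches over the hatch's edge.
- dog (a joint): Turn of the screw dog in rad: 0 screwed down, grows anticlockwise seen from outside along the screw; stop at 2.4. It starts between 0 and 0.3, with its finger over the hatch. The dog and its bar rise 3.2 mm per rad along the screw's axis as it turns (7.7 mm in all), so a grasp must follow. Turning takes about 0.12 N m.
- gate_tab (a point): Centre of the top face of the blast gate's bent steel tab, 70 mm (along the box's y) by 34 mm (x), 4 mm thick, at the top of the blade that slides vertically between the box and the duct. With the gate fully shut this point is at x = 73, y = 0, z = 255 mm in the catch box's frame.
- gate (a joint): Height in m of the gate above fully shut: 0 shut, grows as it is raised; it starts anywhere from 0 (shut) to 0.03. It sticks where it is left; pushing it down takes about 3 N on the tab, and at 0 it stops hard.
- stray_mid (a point): Centre (half-way up, 25 mm above its underside) of the handle socket in the catch box: a black plastic flange 45 x 32 x 8 mm with an upright tube of 26 mm diameter on it, 50 mm high in all, 40 to 90 g, standing upright on the box's inside floor. z is the tube's axis.
- crate: Open plywood crate, fixed to the bench, to the left or the right of the catch box: 200 mm (x) by 130 mm (y), 45 mm high, walls and floor 5 mm. Origin: centre of its underside.
- crate_space (a point): Point on the crate's inside floor in the middle of its free end, 45 mm from its centre towards its -x; the two other sockets stand at the other end.
- spare1_mid (a point): Centre of another such socket, standing in the crate, about 55 mm from the crate's centre towards its +x.
- spare2_mid (a point): Centre of the second such socket in the crate, beside the first.
- block_mid (a point): Centre of the bar of a loose bare broom block lying on the bench, navy plastic, 260 x 48 x 30 mm, with a round socket 60 mm high at its middle; it lies on the side opposite the crate. Its x runs along it.
- bottle_mid (a point): Centre of a loose upright plastic bottle, 66 mm in diameter, 210 mm high, standing behind and to one side of the catch box.
- tin_mid (a point): Centre of a loose upright metal tin, 84 mm in diameter, 100 mm high, standing behind and to the other side of the catch box.
There are look-alikes about, which are no part of the job. Several things have the shape of the crate; the one meant has the colours described above.

How it is judged:
On the way, in this order (a step that is already met when the one before it is completed fails the run):
1. the gripper's fingers press on the gate with more than 5 N while the gate is fully shut (within 2 mm) (contact force between the fingers and gate above 5 N and value of joint gate below 0.002 m), for 0.1 s.
2. the screw dog is backed off (more than 2.0 rad of its 2.4) (value of joint dog above 2 rad), for 0.1 s.
3. the hatch stands open (more than 1.25 rad) (value of joint hatch above 1.25 rad), for 0.2 s.
At the end, for the whole second after the job is handed in: The stray socket stands upright (within 0.1 rad) at rest on the crate's floor (its centre within 85 mm of the crate's centre along x and 50 mm along y, its height within 5 mm of standing there), the hatch is still open by more than 1.2 rad and the gate is shut within 4 mm (x of stray_mid in the frame of crate between -0.085 and 0.085 m and y of stray_mid in the frame of crate between -0.05 and 0.05 m and z of stray_mid in the frame of crate between 0.025 and 0.035 m and angle between stray_mid's own z axis and vertical below 0.1 rad and linear speed of stray below 0.02 m/s and value of joint hatch above 1.2 rad and value of joint gate below 0.004 m); the robot touches nothing.
It fails at once if the hatch is lifted (more than 0.06 rad) while the gate is not shut (more than 4 mm up) (value of joint hatch above 0.06 rad and value of joint gate above 0.004 m).
It fails at once if a socket in the crate is moved by more than 25 mm or tipped over (distance of any of spare1_mid, spare2_mid from where it was at the start of the episode above 0.025 m or angle between any of spare1_mid, spare2_mid's own z axis and vertical above 0.5 rad).
It fails at once if the broom block, the bottle or the tin is moved by more than 25 mm (distance of any of block_mid, bottle_mid, tin_mid from where it was at the start of the episode above 0.025 m).
It also fails if it takes over 72 s, if anything falls off the work surface, if the arm or the gripper's body presses on something with over 40 N, if the wrist force passes 120 N, or if a joint passes its speed limit or range.

## Working session

There is one attempt and no reset: what is moved stays moved. The work goes in short steps, Python scripts to look and compute and a tool call to move; the robot and the scene stay as the last step left them, time stands still between calls to the robot, and variables do not carry over. Pictures are saved under pics/ and viewed, at most 10 in all, crops included, and the job is handed in when it is done.

Besides the shell and the picture viewer there is one more tool, called after "Call:" as name(argument=value, ...), one argument or row to a line, values as JSON. jog_arm: Moves the arm, as the interface text tells. Its arguments: {"type":"object","properties":{"steps":{"type":"array","items":{"type":"object","properties":{"delta_pos":{"type":"array","items":{"type":"number"}},"spin":{"type":"number"}}}},"fingers":{"type":"number"},"force":{"type":"number"}},"required":["steps"]}

```bash
mkdir -p pics; ls
python3 - <<'E'
from station import arm
import cv2,numpy as np
s=arm.sense();print({k:np.round(v,3).tolist() for k,v in s.items()}, arm.hold_point_z)
for n in("scene","top"):
    d=arm.get_image(n);cv2.imwrite(f"pics/{n}0.png",cv2.resize(d["pixels"],(800,600),interpolation=cv2.INTER_CUBIC));print(n,d["K"],d["k1"],d["xyz"],d["rotation"])
E
```

```text
pics
{'time_s': 0.0, 'q': [1.163, 0.265, 1.605, -0.0, 1.274, -0.037], 'qd': [-0.001, -0.001, -0.0, -0.001, 0.001, -0.001], 'tau': [0.001, -50.211, -35.688, 0.073, 0.029, -0.0], 'tool_pos': [0.244, 0.629, 0.403], 'ee_rot': [-0.0, 0.184, 0.983, -0.001], 'ft_force': [0.262, -0.152, -0.007], 'ft_torque': [0.017, -0.037, 0.001], 'gripper_force': 0.0, 'gripper_width': 0.088} 0.1473
scene [[401.92056387   0.         254.98743963]
 [  0.         401.92056387 194.94526365]
 [  0.           0.           1.        ]] 0.03442373814249675 [1.34375719 0.25304392 0.90365933] [0.51381346 0.25553884 0.35887095 0.73614351]
top [[478.37572352   0.         252.18742085]
 [  0.         478.37572352 183.88644063]
 [  0.           0.           1.        ]] -0.14564529054172445 [ 0.27409126 -0.06903545  1.64799803] [ 0.71127324  0.04093047 -0.04748025 -0.70011478]
```

View pics/scene0.png

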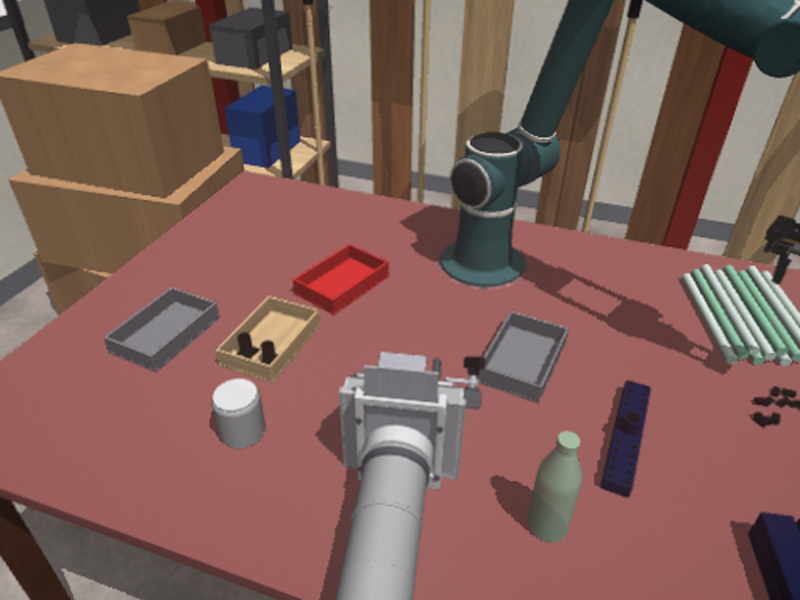

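View pics/top0.png

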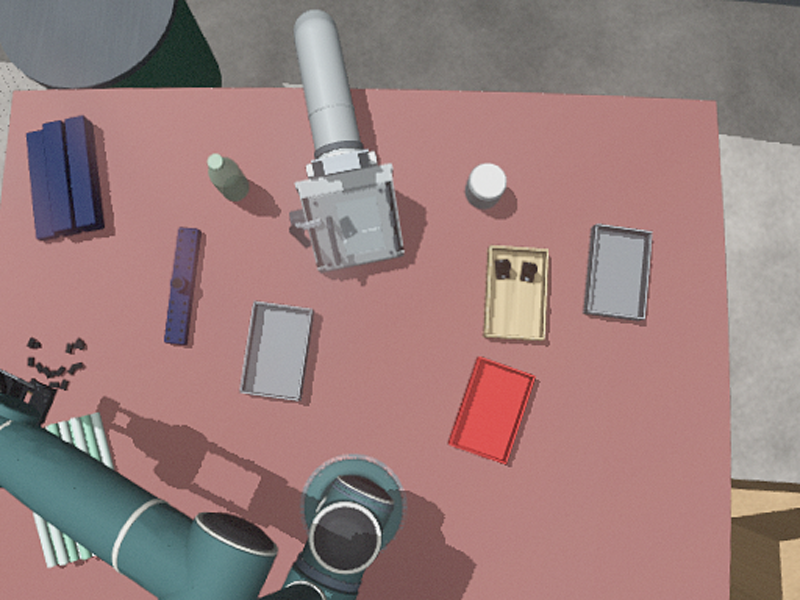

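Top view: box about (355,215) with its duct going up, broom block (182,287), bottle (228,178), tin (487,185), stray seen through the window at about (347,226). There are four crate look-alikes in this view:
- grey tray (278,352)
- grey tray (618,273)
- red tray (492,410)
- plywood crate (517,293), holding two sockets

The plywood crate is the one meant. I'll check it and the box in one close crop.

```bash
cat > h.py <<'E'
import numpy as np,cv2
from scipy.spatial.transform import Rotation as R
from scipy.optimize import least_squares
from station import arm
def cam(d):
    q=d["rotation"];return d["K"],d["k1"],np.array(d["xyz"]),R.from_quat(np.r_[q[1:],q[0]]).as_matrix()
def proj(d,P):
    K,k,t,M=cam(d);c=(np.atleast_2d(P)-t)@M;a=c[:,:2]*[1,-1]/-c[:,2:];a=a*(1+k*(a**2).sum(1,keepdims=True))
    return a*[K[0,0],K[1,1]]+K[:2,2]
def ray(d,uv):
    K,k,t,M=cam(d);b=(np.array(uv,float)-K[:2,2])/[K[0,0],K[1,1]];a=b.copy()
    for _ in range(20):a=b/(1+k*(a@a))
    return t,M@np.array([a[0],-a[1],-1])
def onz(d,uv,z):
    t,r=ray(d,uv);return t+r*(z-t[2])/r[2]
def crop(d,x,y,w,h,s):return cv2.resize(d["pixels"][y:y+h,x:x+w],None,fx=s,fy=s,interpolation=cv2.INTER_CUBIC)
E
python3 - <<'E'
from h import *
t=arm.get_image("top");s=arm.get_image("scene")
im=np.zeros((600,800,3),np.uint8)
a=crop(t,180,85,100,100,4);im[:400,:400]=a
im[:400,400:]=crop(s,210,218,100,100,4)
b=crop(t,300,150,80,75,2.6);im[400:595,:208]=b[:195]
b=crop(s,130,180,80,66,3);im[400:598,240:480]=b
b=crop(t,195,110,60,50,4);im[400:600,500:740]=b
cv2.imwrite("pics/c1.png",im)
E
```

```text
(no output)
```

View pics/c1.png

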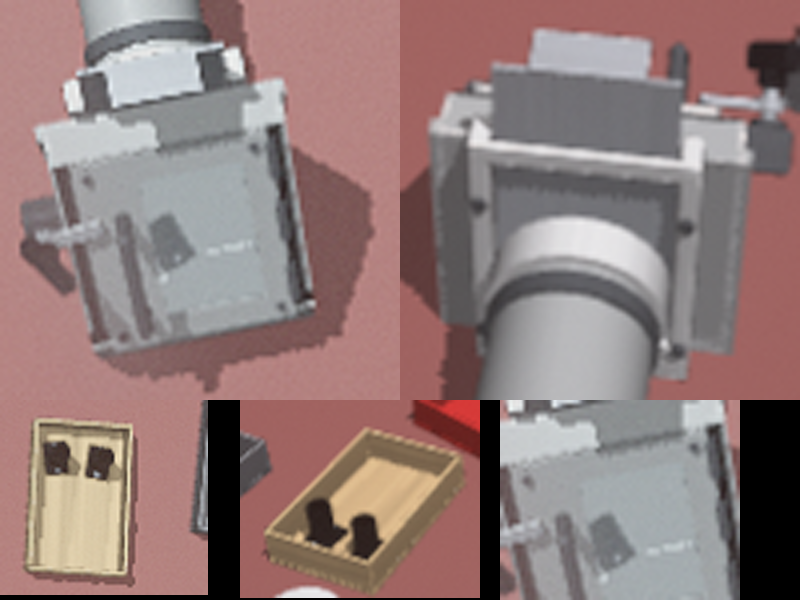

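```bash
cat > fit.py <<'E'
from h import *
t=arm.get_image("top");s=arm.get_image("scene")
T=lambda x,y:(t,np.array([180+x/4-.4,85+y/4-.4]))
S=lambda x,y:(s,np.array([210+(x-400)/4-.4,218+y/4-.4]))
L=[((-86,93,61),T(98,352)),((-86,-93,61),T(313,305)),((75,93,185),T(38,128)),((75,-93,185),T(285,85)),
((56,35,255),T(110,103),1),((56,-35,255),T(200,90),1),((56,-35,255),S(533,30),1),((56,35,255),S(652,40),1),((90,-35,255),S(528,68),1),((90,35,255),S(652,78),1)]
def W(p,P):
    c,n=np.cos(p[2]),np.sin(p[2]);return np.array([p[0]+c*P[0]-n*P[1],p[1]+n*P[0]+c*P[1],P[2]])
def f(p):
    r=[]
    for l in L:
        P=np.array(l[0],float)/1000
        if len(l)>2:P[2]+=p[3]
        r+=list(proj(l[1][0],W(p,P))[0]-l[1][1])
    return r
o=least_squares(f,[.65,.05,.1,.01],loss="soft_l1")
E
python3 - <<'E'
from fit import *
p=o.x;print("box x y yaw gate",p.round(4));print(np.reshape(f(p),(-1,2)).round(1).tolist())
u=np.array([1,0,1])/2**.5;n=np.array([-1,0,1])/2**.5
def g(a):
    P=np.array([-.022,.110,.123])+a[0]*u+a[1]*n
    return np.r_[proj(t,W(p,P))[0]-T(48,265)[1],proj(s,W(p,P))[0]-S(765,55)[1]]
k=least_squares(g,[0,.045]);print("dog s,n",k.x.round(4),k.fun.round(1))
for n_,d,uv,z in (("stray",t,T(170,240)[1],.045),("c1",t,(300+40/2.6,150+20/2.6),.045),("c2",t,(300+132/2.6,150+25/2.6),.045),("c3",t,(300+127/2.6,150+182/2.6),.045),("c4",t,(300+27/2.6,150+172/2.6),.045),
 ("block",t,(182*.64,287*.64),.03),("sp1",t,(300+57/2.6,150+60/2.6),.03),("sp2",t,(300+100/2.6,150+63/2.6),.03),("tin",t,(487*.64,183*.64),.1),("bottle",t,(216*.64,161*.64),.21)):
    print(n_,onz(d,uv,z).round(3))
E
```

```text
box x y yaw gate [0.6164 0.0098 0.2246 0.005 ]
[[-0.5, -0.8], [-0.0, -0.3], [1.1, -0.1], [-2.9, -1.2], [0.4, 1.7], [0.8, 0.2], [0.9, -0.3], [0.4, -0.2], [0.1, -0.1], [-0.9, 0.2]]
dog s,n [0.0294 0.0437] [0.1 0.1 2.1 0.2]
stray [0.609 0.022 0.045]
c1 [ 0.57  -0.297  0.045]
c2 [ 0.565 -0.419  0.045]
c3 [ 0.358 -0.411  0.045]
c4 [ 0.37  -0.28   0.045]
block [0.471 0.384 0.03 ]
sp1 [ 0.519 -0.321  0.03 ]
sp2 [ 0.516 -0.379  0.03 ]
tin [ 0.697 -0.277  0.1  ]
bottle [0.704 0.279 0.21 ]
```

Call:
jog_arm(
  steps=[
    {"delta_pos": [0,0,-9.5],"spin": 0},
    {"delta_pos": [0,0,-9.5],"spin": 0},
    {"delta_pos": [-63.1,-40.2,-9.5],"spin": -34},
    {"delta_pos": [-63.1,-40.2,-9.5],"spin": -34},
    {"delta_pos": [-63.1,-40.2,-9.5],"spin": -34},
    {"delta_pos": [-63.1,-40.2,-9.5],"spin": -34},
    {"delta_pos": [-63.1,-40.2,-9.5],"spin": -34},
    {"delta_pos": [-63.1,-40.2,-9.5],"spin": -34},
    {"delta_pos": [-63.1,-40.2,-9.5],"spin": -34},
    {"delta_pos": [-63.1,-40.2,-9.5],"spin": -34},
    {"delta_pos": [-63.1,-40.2,-9.5],"spin": -34},
    {"delta_pos": [-63.1,-40.2,-9.5],"spin": -34},
    {"delta_pos": [-63.1,-40.2,-9.5],"spin": -34},
    {"delta_pos": [-63.1,-40.2,-9.5],"spin": -34},
    {"delta_pos": [-63.1,-40.2,-9.5],"spin": -34},
    {"delta_pos": [-63.1,-40.2,-9.5],"spin": -34},
  ],
  fingers=0,
  force=20,
)

```text
time_s: 2.3
tool_pos: [0.687, 0.0257, 0.4992]
ee_rot: [-0.001, -0.111, 0.994, 0.0]
ft_force: [0.5, 0.4, -0.6]
gripper_width: 0.0004
gripper_force: 0.0
```

Call:
jog_arm(
  steps=[
    {"delta_pos": [0,0,4.5],"spin": 0},
    {"delta_pos": [0,0,6],"spin": 0},
    {"delta_pos": [0,0,6.6],"spin": 0},
    {"delta_pos": [0,0,7.0],"spin": 0},
    {"delta_pos": [0,0,7.3],"spin": 0},
    {"delta_pos": [0,0,7.6],"spin": 0},
    {"delta_pos": [0,0,7.8],"spin": 0},
    {"delta_pos": [0,0,8.0],"spin": 0},
  ],
)

```text
time_s: 3.3
tool_pos: [0.6873, 0.026, 0.4214]
ee_rot: [0.001, -0.111, 0.994, 0.0]
ft_force: [-2.7, 2.0, 11.5]
gripper_width: 0.0009
gripper_force: 5.2
```

Call:
jog_arm(
  steps=[
    {"delta_pos": [0,0,0.2],"spin": 0},
    {"delta_pos": [0,0,0.4],"spin": 0},
    {"delta_pos": [0,0,0.4],"spin": 0},
  ],
)

```text
time_s: 3.68
tool_pos: [0.687, 0.026, 0.4213]
ee_rot: [0.002, -0.111, 0.994, 0.0]
ft_force: [-6.0, 1.4, 19.7]
gripper_width: 0.0006
gripper_force: 9.3
```

```bash
cat > dog.py <<'E'
from fit import *
p=np.array([.6164,.0098,.2246]);u=np.array([1,0,1])/2**.5;n=np.array([-1,0,1])/2**.5;yv=np.array([0,1.,0])
C0=np.array([-.022,.110,.123])+.0294*u+.0445*n
def bar(psi,C):
    b=np.cos(psi)*u+np.sin(psi)*yv;tt=-np.sin(psi)*u+np.cos(psi)*yv
    return b,tt
E
python3 - <<'E'
from dog import *
# bar direction from picture ends
def g(a):
    b,_=bar(a[0],C0);c=C0+a[1]*u*0
    v=proj(t,W(p,c+.028*b))[0]-proj(t,W(p,c-.028*b))[0]
    m=T(28,240)[1]-T(70,288)[1];return [v[0]*m[1]-v[1]*m[0]]
k=least_squares(g,[.5,0]).x[0];print("psi",np.degrees(k),"j",k-np.pi/2+1.2)
hx,hy=.010,.0175;psi0=k
G=np.array(np.meshgrid(np.linspace(-.028,.028,29),[-.007,0,.007],np.linspace(-.01,.01,11))).reshape(3,-1).T
for ps in np.radians(np.arange(round(np.degrees(k)/10)*10,166,10)):
    b,tt=bar(ps,0);C=C0+.0032*(ps-psi0)*n
    Pc=C+.020*b;tip=Pc[2]-.008
    X=C+G@np.array([b,tt,n]);X=X[X[:,2]>tip]
    e=-tt[:2]/np.linalg.norm(tt[:2])
    for d in np.arange(0,.06,.0005):
        c=Pc[:2]+e*d
        if not((abs(X[:,0]-c[0])<hx)&(abs(X[:,1]-c[1])<hy)).any():break
    print(round(np.degrees(ps)),"j %.2f"%(ps-np.pi/2+1.2),"box mm",(c*1000).round(1),"TCPz",round((tip+.166)*1000,1),"push",-e.round(2),(W(p,[*c,0])*1000).round(0)[:2])
E
```

```text
psi 23.302368561130326 j 0.03590672811004114
20 j -0.02 box mm [-12.2  89.2] TCPz 346.4 push [-0.25  0.97] [585.  94.]
30 j 0.15 box mm [-9.4 92.2] TCPz 345.8 push [-0.38  0.93] [587.  98.]
40 j 0.33 box mm [-6.4 95.8] TCPz 344.7 push [-0.51  0.86] [589. 102.]
50 j 0.50 box mm [ -4.7 101.6] TCPz 343.4 push [-0.64  0.76] [589. 108.]
60 j 0.68 box mm [ -5.  109.3] TCPz 341.8 push [-0.77  0.63] [587. 115.]
70 j 0.85 box mm [ -5.7 116.4] TCPz 339.9 push [-0.89  0.46] [585. 122.]
80 j 1.03 box mm [ -9.2 123.9] TCPz 338.0 push [-0.97  0.24] [580. 129.]
90 j 1.20 box mm [-12.8 130. ] TCPz 335.9 push [-1.  0.] [575. 134.]
100 j 1.37 box mm [-14.4 135.6] TCPz 333.8 push [-0.97 -0.24] [572. 139.]
110 j 1.55 box mm [-16.9 141.2] TCPz 331.8 push [-0.89 -0.46] [568. 144.]
120 j 1.72 box mm [-21.5 145.3] TCPz 330.0 push [-0.77 -0.63] [563. 147.]
130 j 1.90 box mm [-26. 149.] TCPz 328.4 push [-0.64 -0.76] [558. 149.]
140 j 2.07 box mm [-32.  149.9] TCPz 327.0 push [-0.51 -0.86] [552. 149.]
150 j 2.25 box mm [-38.6 147.8] TCPz 326.0 push [-0.38 -0.93] [546. 145.]
160 j 2.42 box mm [-44.4 144. ] TCPz 325.4 push [-0.25 -0.97] [541. 140.]
```

Call:
jog_arm(
  steps=[
    {"delta_pos": [0,0,-4],"spin": 0},
    {"delta_pos": [2,2,-5],"spin": 0},
    {"delta_pos": [8.0,7.6,-5],"spin": 0},
    {"delta_pos": [8.0,7.6,-5],"spin": 0},
    {"delta_pos": [8.0,7.6,1],"spin": 0},
    {"delta_pos": [8.0,7.6,6],"spin": 0},
    {"delta_pos": [8.0,7.6,7.4],"spin": 0},
    {"delta_pos": [8.0,7.6,7.4],"spin": 0},
  ],
)

```text
time_s: 4.78
tool_pos: [0.5924, 0.082, 0.341]
ee_rot: [-0.001, -0.111, 0.994, -0.0]
ft_force: [-0.5, -0.5, -0.3]
gripper_width: 0.0007
gripper_force: 0.0
```

Call:
jog_arm(
  steps=[
    {"delta_pos": [0.57,1.0,0],"spin": 0},
    {"delta_pos": [0.57,1.6,0],"spin": 0},
    {"delta_pos": [0.3,1.95,0],"spin": 0},
    {"delta_pos": [0.05,2.3,0.1],"spin": 0},
    {"delta_pos": [-0.05,2.85,0.2],"spin": 0},
    {"delta_pos": [0,3.55,0.4],"spin": 0},
  ],
)

```text
time_s: 5.52
tool_pos: [0.586, 0.1148, 0.3401]
ee_rot: [0.002, -0.111, 0.994, -0.003]
ft_force: [3.0, -8.9, 1.6]
gripper_width: 0.0006
gripper_force: 3.3
```

Call:
jog_arm(
  steps=[
    {"delta_pos": [0.11,0.7,0.2],"spin": 0},
    {"delta_pos": [0.47,1.35,0.4],"spin": 0},
    {"delta_pos": [0.87,1.9,0.6],"spin": 0},
    {"delta_pos": [1.05,2.4,0.8],"spin": 0},
    {"delta_pos": [1.25,2.85,1.0],"spin": 0},
  ],
)

```text
time_s: 6.15
tool_pos: [0.5694, 0.1417, 0.3309]
ee_rot: [0.006, -0.111, 0.994, -0.001]
ft_force: [9.8, -2.7, 1.9]
gripper_width: 0.0006
gripper_force: 3.9
```

Call:
jog_arm(
  steps=[
    {"delta_pos": [0.4,0.37,0.2],"spin": 0},
    {"delta_pos": [0.82,0.6,0.35],"spin": 0},
    {"delta_pos": [1.37,0.65,0.5],"spin": 0},
    {"delta_pos": [2.0,0.4,0.6],"spin": 0},
    {"delta_pos": [2.55,0.0,0.65],"spin": 0},
    {"delta_pos": [2.75,-0.3,0.65],"spin": 0},
  ],
)

```text
time_s: 6.9
tool_pos: [0.5411, 0.135, 0.3225]
ee_rot: [0.003, -0.111, 0.994, 0.003]
ft_force: [4.6, 14.1, -1.9]
gripper_width: 0.0006
gripper_force: 6.2
```

Call:
jog_arm(
  steps=[
    {"delta_pos": [0.2,-0.4,0],"spin": 0},
    {"delta_pos": [0.3,-0.7,0],"spin": 0},
  ],
)

```text
time_s: 7.15
tool_pos: [0.5405, 0.1312, 0.323]
ee_rot: [0.005, -0.11, 0.994, 0.008]
ft_force: [6.7, 31.9, -5.6]
gripper_width: 0.0002
gripper_force: 14.7
```

Run:
```python
from h import *
t=arm.get_image("top");s=arm.get_image("scene")
im=np.zeros((400,800,3),np.uint8)
im[:,:400]=crop(t,170,85,100,100,4);im[:,400:]=crop(s,240,190,100,100,4)
cv2.imwrite("pics/c2.png",im)
```

```text
(no output)
```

View pics/c2.png

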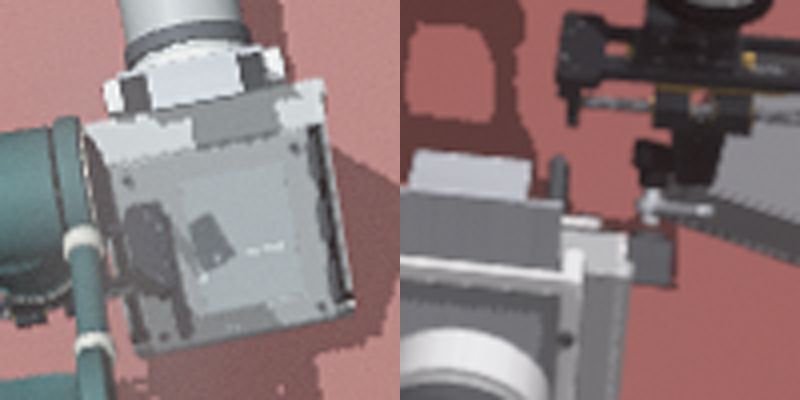

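Scene crop: dog arm now points away from the hatch at (690,210), grip bar at (655,165). The 32 N rise means it is on its stop. Next is the handle.

Call:
jog_arm(
  steps=[
    {"delta_pos": [0,1,0],"spin": 0},
    {"delta_pos": [0,1,-5],"spin": 0},
    {"delta_pos": [0,1,-9.8],"spin": 10},
    {"delta_pos": [2.1,-8.3,-9.8],"spin": 148},
    {"delta_pos": [2.1,-8.3,-9.8],"spin": 148},
    {"delta_pos": [2.1,-8.3,-9.8],"spin": 148},
    {"delta_pos": [2.1,-8.3,-9.8],"spin": 148},
    {"delta_pos": [2.1,-8.3,-9.8],"spin": 148},
    {"delta_pos": [2.1,-8.3,-9.8],"spin": 148},
    {"delta_pos": [2.1,-8.3,-9.8],"spin": 148},
    {"delta_pos": [2.1,-8.3,-9.8],"spin": 148},
    {"delta_pos": [2.1,-8.3,-9.8],"spin": 148},
    {"delta_pos": [2.1,-8.3,-9.8],"spin": 148},
    {"delta_pos": [2.1,-8.3,-9.8],"spin": 148},
    {"delta_pos": [2.1,-8.3,-9.8],"spin": 148},
    {"delta_pos": [2.1,-8.3,-9.8],"spin": 148},
    {"delta_pos": [2.1,-8.3,-9.8],"spin": 148},
    {"delta_pos": [2.1,-8.3,-9.8],"spin": 148},
    {"delta_pos": [2.1,-8.3,-9.8],"spin": 148},
  ],
  fingers=5,
)

```text
time_s: 9.62
tool_pos: [0.5363, 0.0399, 0.4192]
ee_rot: [-0.0, 0.924, 0.381, 0.0]
ft_force: [0.6, 0.2, 0.3]
gripper_width: 0.0503
gripper_force: 0.0
```

```bash
cat > b.py <<'E'
from station import arm
import numpy as np
s=arm.sense();p=s["tool_pos"];c,n=np.cos(.2246),np.sin(.2246);r=np.array(p[:2])-[.6164,.0098]
w,x,y,z=s["ee_rot"];ty=np.array([2*(x*y-w*z),1-2*(x*x+z*z)]);az=np.degrees(np.arctan2(ty[1],ty[0]))
f=s["ft_force"]
print("t",round(s["time_s"],1),"box",(1000*np.array([c*r[0]+n*r[1],-n*r[0]+c*r[1],p[2]])).round(1),"az_box",round(az-12.87,1),"q",np.round(s["q"],2),"f_box",np.round([c*f[0]+n*f[1],-n*f[0]+c*f[1],f[2]],1),"w",round(s["gripper_width"],4),s["gripper_force"])
def tool(dx,dy,dz):  # box mm -> tool cm
    a=np.radians(az-12.87);t=np.array([np.cos(a),np.sin(a)]);X=np.array([-t[1]*-1,-t[0]])
    d=np.array([dx,dy])/10;return [round(float(d@X),2),round(float(d@t),2),round(-dz/10,2)]
E
python3 - <<'E'
from b import *
print(tool(10,0,0),tool(0,10,0))
E
```

```text
t 9.6 box [-71.4  47.2 419.2] az_box -58.0 q [ 0.03 -0.01  1.88  0.    1.27  0.82] f_box [0.7 0.  0.3] w 0.0503 0.0
[-0.85, 0.53, 0.0] [-0.53, -0.85, 0.0]
```

Call:
jog_arm(
  steps=[
    {"delta_pos": [0,0,6],"spin": 0},
    {"delta_pos": [0,0,10],"spin": 0},
    {"delta_pos": [0,0,12],"spin": 0},
    {"delta_pos": [0,0,13.0],"spin": 0},
    {"delta_pos": [0,0,13.0],"spin": 0},
  ],
)

```text
time_s: 10.25
tool_pos: [0.5362, 0.0398, 0.289]
ee_rot: [-0.0, 0.925, 0.381, -0.0]
ft_force: [-0.2, 0.3, 0.3]
gripper_width: 0.0498
gripper_force: 0.0
```

Call:
jog_arm(
  steps=[
    {"delta_pos": [0,0,0],"spin": 0},
    {"delta_pos": [0,0,0],"spin": 0},
    {"delta_pos": [0,0,0],"spin": 0},
    {"delta_pos": [0,0,0],"spin": 0},
  ],
  fingers=0,
  force=25,
)

```text
time_s: 10.75
tool_pos: [0.5365, 0.0399, 0.29]
ee_rot: [-0.0, 0.925, 0.38, 0.001]
ft_force: [0.3, -0.0, 2.9]
gripper_width: 0.0183
gripper_force: 20.9
```

```bash
sed -i 's/X=np.array.*$/X=np.array([-t[1],t[0]])/' b.py
python3 - <<'E'
from b import *
# arc from theta=0 : handle (y,n) relative
for th in np.arange(0,1.45,.1):
    y=125*np.cos(th)-42*np.sin(th)-125;m=125*np.sin(th)+42*np.cos(th)-42
    print(round(th,1),tool(-m*.7071,y,m*.7071))
E
```

```text
t 10.8 box [-71.1  47.2 290. ] az_box -58.2 q [0.03 0.11 2.01 0.   1.02 0.82] f_box [ 0.3 -0.1  2.9] w 0.0183 20.89339390397072
0.0 [0.0, 0.0, np.float64(-0.0)]
0.1 [-0.99, -0.05, np.float64(-0.87)]
0.2 [-2.01, 0.03, np.float64(-1.7)]
0.3 [-3.06, 0.22, np.float64(-2.48)]
0.4 [-4.11, 0.54, np.float64(-3.21)]
0.5 [-5.16, 0.97, np.float64(-3.87)]
0.6 [-6.2, 1.51, np.float64(-4.47)]
0.7 [-7.22, 2.16, np.float64(-5.0)]
0.8 [-8.21, 2.91, np.float64(-5.44)]
0.9 [-9.16, 3.75, np.float64(-5.8)]
1.0 [-10.05, 4.68, np.float64(-6.07)]
1.1 [-10.89, 5.68, np.float64(-6.25)]
1.2 [-11.66, 6.75, np.float64(-6.34)]
1.3 [-12.35, 7.87, np.float64(-6.34)]
1.4 [-12.96, 9.04, np.float64(-6.25)]
```

Gripped the bar (18 mm opening, skewed grasp). Opening along the arc.

Call:
jog_arm(
  steps=[
    {"delta_pos": [-0.5,0,-0.45],"spin": 0},
    {"delta_pos": [-1.0,-0.05,-0.85],"spin": 0},
    {"delta_pos": [-1.5,0,-1.3],"spin": 0},
    {"delta_pos": [-2.0,0.05,-1.7],"spin": 0},
    {"delta_pos": [-3.05,0.2,-2.5],"spin": 0},
  ],
)

```text
time_s: 11.38
tool_pos: [0.5161, 0.0175, 0.314]
ee_rot: [-0.001, 0.925, 0.38, 0.001]
ft_force: [5.4, 1.4, -4.2]
gripper_width: 0.017
gripper_force: 24.1
```

Call:
jog_arm(
  steps=[
    {"delta_pos": [-1.05,0.35,-0.7],"spin": 0},
    {"delta_pos": [-2.1,0.75,-1.4],"spin": 0},
    {"delta_pos": [-3.15,1.3,-1.95],"spin": 0},
    {"delta_pos": [-4.15,1.95,-2.5],"spin": 0},
    {"delta_pos": [-5.15,2.7,-2.95],"spin": 0},
    {"delta_pos": [-6.1,3.55,-3.3],"spin": 0},
  ],
)

```text
time_s: 12.12
tool_pos: [0.4959, -0.0495, 0.3481]
ee_rot: [-0.004, 0.925, 0.38, -0.001]
ft_force: [-8.1, 10.6, 13.0]
gripper_width: 0.0151
gripper_force: 28.1
```

Call:
jog_arm(
  steps=[
    {"delta_pos": [-0.45,0.45,-0.15],"spin": 0},
    {"delta_pos": [-0.9,0.95,-0.3],"spin": 0},
  ],
)

```text
time_s: 12.38
tool_pos: [0.4957, -0.0628, 0.3514]
ee_rot: [-0.004, 0.925, 0.38, -0.002]
ft_force: [-12.4, 9.0, 15.2]
gripper_width: 0.0151
gripper_force: 28.8
```

Run:
```python
from b import *
print(np.round(s["ft_torque"],2))
from h import *
t=arm.get_image("top");q=arm.get_image("scene")
im=np.zeros((400,800,3),np.uint8)
im[:,:400]=crop(t,185,85,100,100,4);im[:,400:]=crop(q,190,160,133,133,3)[:400,:400][:400] if 0 else cv2.resize(q["pixels"][170:303,180:313],(400,400))
cv2.imwrite("pics/c3.png",im)
```

```text
t 12.4 box [-133.8  -43.9  351.4] az_box -58.2 q [-0.18 -0.03  2.03  0.    1.15  0.61] f_box [-10.1  11.5  15.2] w 0.0151 28.814639132469893
[ 1.71  2.53 -0.12]
```

View pics/c3.png

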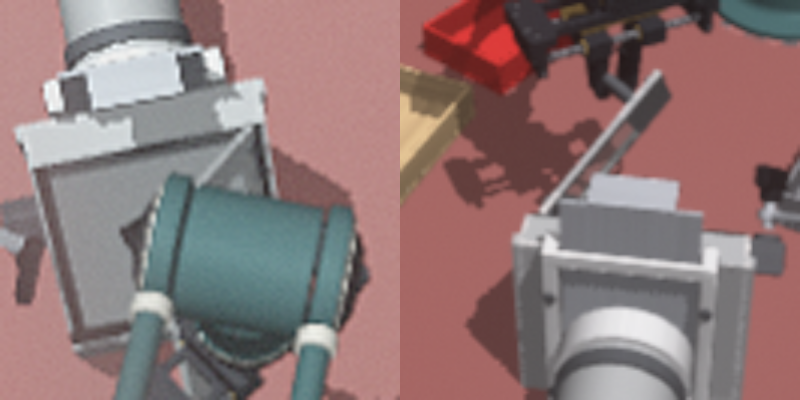

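Call:
jog_arm(
  steps=[
    {"delta_pos": [-0.6,0.4,-0.3],"spin": 0},
    {"delta_pos": [-1.0,0.9,-0.4],"spin": 0},
    {"delta_pos": [-1.4,1.4,-0.45],"spin": 0},
    {"delta_pos": [-1.8,1.95,-0.5],"spin": 0},
  ],
)

```text
time_s: 12.98
tool_pos: [0.4972, -0.09, 0.3555]
ee_rot: [-0.003, 0.925, 0.381, -0.002]
ft_force: [-6.9, 5.2, 7.5]
gripper_width: 0.0142
gripper_force: 28.1
```

Call:
jog_arm(
  steps=[
    {"delta_pos": [-0.35,0.55,0],"spin": 0},
    {"delta_pos": [-0.7,1.1,0],"spin": 0},
  ],
)

```text
time_s: 13.22
tool_pos: [0.4997, -0.1031, 0.3559]
ee_rot: [-0.002, 0.925, 0.381, -0.003]
ft_force: [-8.7, 2.5, 9.9]
gripper_width: 0.0139
gripper_force: 28.7
```

Call:
jog_arm(
  steps=[
    {"delta_pos": [-0.35,0.7,0.0],"spin": 0},
    {"delta_pos": [-0.7,1.4,0.1],"spin": 0},
    {"delta_pos": [-0.7,1.4,0.1],"spin": 0},
  ],
)

```text
time_s: 13.6
tool_pos: [0.5044, -0.1193, 0.3551]
ee_rot: [-0.001, 0.925, 0.381, -0.004]
ft_force: [-11.1, -2.0, 11.8]
gripper_width: 0.0133
gripper_force: 29.4
```

Call:
jog_arm(
  steps=[
    {"delta_pos": [0,0,0],"spin": 0},
    {"delta_pos": [0,0,0],"spin": 0},
    {"delta_pos": [0,0,-2],"spin": 0},
    {"delta_pos": [0,0,-5],"spin": 0},
    {"delta_pos": [0,0,-11],"spin": 0},
    {"delta_pos": [0,0,-11],"spin": 0},
  ],
  fingers=2.4,
)

```text
time_s: 14.35
tool_pos: [0.5079, -0.1187, 0.47]
ee_rot: [0.003, 0.925, 0.381, 0.004]
ft_force: [0.8, -0.1, -0.9]
gripper_width: 0.0243
gripper_force: 0.0
```

Run:
```python
from b import *
x,y=1000*np.array([c*r[0]+n*r[1],-n*r[0]+c*r[1]])
print(tool(-173-x,-12-y,0))
```

```text
t 14.3 box [-134.4 -101.2  470. ] az_box -58.1 q [-0.28 -0.07  1.85 -0.    1.35  0.51] f_box [ 0.8 -0.3 -0.9] w 0.0243 0.0
[1.43, -9.61, 0.0]
```

Call:
jog_arm(
  steps=[
    {"delta_pos": [1.4,-9.6,0],"spin": 64},
    {"delta_pos": [1.4,-9.6,0],"spin": 64},
    {"delta_pos": [1.4,-9.6,0],"spin": 64},
    {"delta_pos": [1.4,-9.6,0],"spin": 64},
    {"delta_pos": [1.4,-9.6,0],"spin": 64},
    {"delta_pos": [1.4,-9.6,0],"spin": 64},
    {"delta_pos": [1.4,-9.6,0],"spin": 64},
    {"delta_pos": [1.4,-9.6,6],"spin": 64},
    {"delta_pos": [1.4,-9.6,12],"spin": 64},
    {"delta_pos": [1.4,-9.6,13.4],"spin": 64},
    {"delta_pos": [1.4,-9.6,13.4],"spin": 64},
  ],
  fingers=0,
)

```text
time_s: 15.72
tool_pos: [0.4489, -0.0404, 0.3299]
ee_rot: [0.0, 0.986, -0.166, -0.001]
ft_force: [-0.3, -0.2, 0.5]
gripper_width: 0.0005
gripper_force: 0.0
```

Run:
```python
from b import *
print(tool(0,-20,0),tool(0,-63,0))
```

```text
t 15.7 box [-174.5  -11.6  329.9] az_box -122.0 q [-0.14 -0.11  2.15  0.    1.1   1.76] f_box [-0.4 -0.1  0.5] w 0.0005 0.0
[1.06, 1.7, 0.0] [3.34, 5.34, 0.0]
```

Call:
jog_arm(
  steps=[
    {"delta_pos": [0.5,0.85,-0.6],"spin": 0},
    {"delta_pos": [1.05,1.7,-0.6],"spin": 0},
    {"delta_pos": [1.5,2.4,-0.6],"spin": 0},
    {"delta_pos": [2.0,3.2,-0.6],"spin": 0},
    {"delta_pos": [2.4,3.8,-0.6],"spin": 0},
  ],
)

```text
time_s: 16.35
tool_pos: [0.4592, -0.0848, 0.3365]
ee_rot: [-0.0, 0.986, -0.167, 0.0]
ft_force: [-0.6, 3.9, 2.5]
gripper_width: 0.0006
gripper_force: 1.8
```

Call:
jog_arm(
  steps=[
    {"delta_pos": [0.4,0.6,0],"spin": 0},
    {"delta_pos": [0.8,1.3,0],"spin": 0},
    {"delta_pos": [1.1,1.8,0],"spin": 0},
    {"delta_pos": [1.1,1.8,0],"spin": 0},
  ],
)

```text
time_s: 16.85
tool_pos: [0.4634, -0.1054, 0.3358]
ee_rot: [0.0, 0.986, -0.167, -0.0]
ft_force: [0.4, 0.2, -0.4]
gripper_width: 0.0006
gripper_force: 0.2
```

```bash
python3 b.py
```

```text
t 16.9 box [-174.8  -78.2  335.8] az_box -122.1 q [-0.28 -0.06  2.09 -0.    1.11  1.63] f_box [ 0.4  0.1 -0.4] w 0.0006 0.18661241381778382
```

Call:
jog_arm(
  steps=[
    {"delta_pos": [-0.8,-1.3,0],"spin": 0},
    {"delta_pos": [-1,-1.7,-6],"spin": 0},
    {"delta_pos": [-1,-1.7,-12],"spin": 0},
    {"delta_pos": [-1,-1.7,-17],"spin": 0},
    {"delta_pos": [2.8,20,-17],"spin": 0},
    {"delta_pos": [2.8,20,-17],"spin": 0},
    {"delta_pos": [2.8,20,-17],"spin": 0},
    {"delta_pos": [2.8,20,-17],"spin": 0},
    {"delta_pos": [2.8,20,-17],"spin": 0},
  ],
)

```text
time_s: 17.98
tool_pos: [0.4234, -0.304, 0.5056]
ee_rot: [0.0, 0.986, -0.169, -0.001]
ft_force: [-0.3, 0.6, -0.3]
gripper_width: 0.0002
gripper_force: 0.0
```

Run:
```python
from h import *
t=arm.get_image("top");s=arm.get_image("scene")
im=np.zeros((600,800,3),np.uint8)
im[:600,:540]=crop(t,185,95,90,100,6)
im[:260,540:800]=cv2.resize(s["pixels"][190:320,200:330],(260,260))
cv2.imwrite("pics/c4.png",im)
```

```text
(no output)
```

View pics/c4.png

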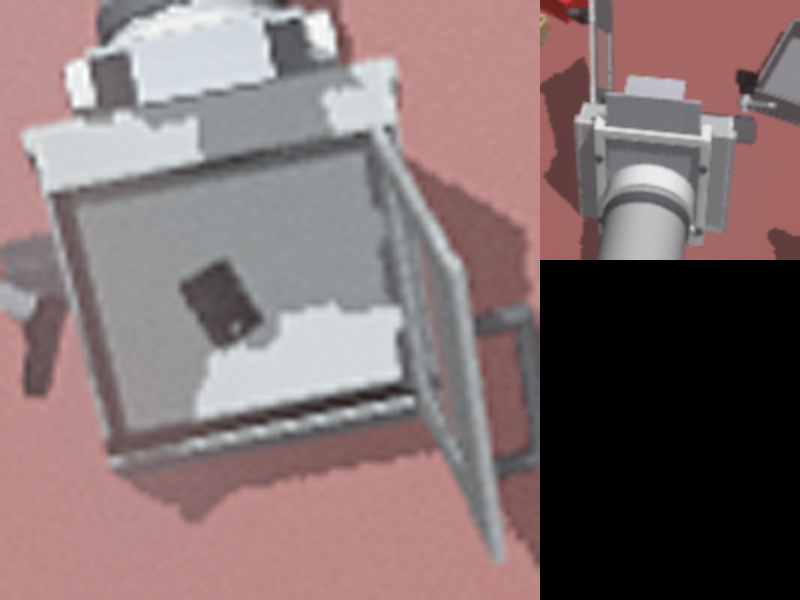

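Run:
```python
from h import *
import b
t=arm.get_image("top");s=arm.get_image("scene")
T=lambda x,y:np.array([185+x/6-.4,95+y/6-.4])
P=onz(t,T(222,306),.024);Q=onz(t,T(222,286),.07)
for v in(P,Q):
    r=v[:2]-[.6164,.0098];print("stray",v.round(3),(1000*np.array([b.c*r[0]+b.n*r[1],-b.n*r[0]+b.c*r[1]])).round(1))
im=s["pixels"].copy();a=np.radians(b.az);yy=np.array([np.cos(a),np.sin(a),0]);xx=np.array([-np.sin(a),np.cos(a),0])
tc=np.array(b.p)
k=proj(s,tc+[0,0,-.08])[0].astype(int);x0,y0=k[0]-75,k[1]-60
cr=crop(s,x0,y0,150,120,5)
for h in(0,-.02,-.04,-.06,-.08,-.102,-.1473,-.166):
    q=proj(s,[tc+[0,0,h]+yy*sg*.0935+xx*.0375*0 for sg in(-1,1)])
    q=((q-[x0,y0]+.5)*5).astype(int)
    for v in q:cv2.circle(cr,tuple(int(i) for i in v),3,(0,255,255),-1)
    cv2.putText(cr,str(int(-h*1000)),tuple(int(i)+6 for i in q[0]),0,.4,(0,255,0))
cv2.imwrite("pics/c5.png",cr)
```

```text
t 18.1 box [-257.1 -261.2  505.9] az_box -122.1 q [-0.67 -0.08  1.79  0.    1.43  1.24] f_box [-1.1  0.5 -0.1] w 0.0002 0.0
stray [0.61  0.025 0.024] [-2.6 16.5]
stray [0.612 0.023 0.07 ] [-1.3 13.7]
```

View pics/c5.png

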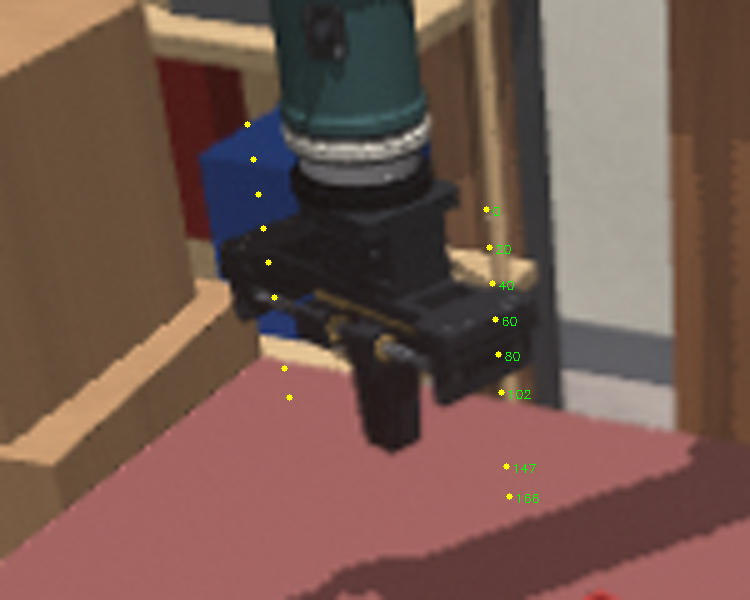

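Gripper crop: the wide housing only spans about 55–102 mm below the flange. It can therefore pass under the roof strip (z=181) when the fingers are down at the socket. The stray is at about box (-2,15). Plan: tool y along box x, slide in beside the tube, then hook behind it and close.

Run:
```python
from b import *
x,y=1000*np.array([c*r[0]+n*r[1],-n*r[0]+c*r[1]])
print(tool(-56-x,-14-y,0), "spin",122.1)
```

```text
t 18.2 box [-256.7 -260.7  506.2] az_box -122.0 q [-0.67 -0.08  1.79  0.    1.43  1.24] f_box [0.7 0.1 0.5] w 0.0005 0.0
[3.93, -31.55, 0.0] spin 122.1
```

Call:
jog_arm(
  steps=[
    {"delta_pos": [3.9,-31.5,-2],"spin": -122},
    {"delta_pos": [3.9,-31.5,-2],"spin": -122},
    {"delta_pos": [3.9,-31.5,-2],"spin": -122},
    {"delta_pos": [3.9,-31.5,-2],"spin": -122},
    {"delta_pos": [3.9,-31.5,-2],"spin": -122},
    {"delta_pos": [3.9,-31.5,-2],"spin": -122},
    {"delta_pos": [3.9,-31.5,-2],"spin": -122},
    {"delta_pos": [3.9,-31.5,-2],"spin": -122},
    {"delta_pos": [3.9,-31.5,-2],"spin": -122},
    {"delta_pos": [3.9,-31.5,-2],"spin": -122},
    {"delta_pos": [3.9,-31.5,-2],"spin": -122},
    {"delta_pos": [3.9,-31.5,-2],"spin": -122},
    {"delta_pos": [3.9,-31.5,-2],"spin": -122},
    {"delta_pos": [3.9,-31.5,-2],"spin": -122},
  ],
  fingers=7.4,
)

```text
time_s: 19.92
tool_pos: [0.5644, -0.0174, 0.5264]
ee_rot: [0.0, 0.624, 0.781, 0.0]
ft_force: [-0.5, 0.2, 0.3]
gripper_width: 0.0741
gripper_force: 0.0
```

```bash
python3 b.py; python3 -c "
from b import *
print(tool(10,0,0),tool(0,10,0))"
```

```text
t 19.9 box [-56.8 -15.  526.4] az_box -0.1 q [-0.07  0.    1.68  0.    1.46 -0.3 ] f_box [-0.4  0.3  0.3] w 0.0741 0.0
t 19.9 box [-56.8 -15.  526.4] az_box -0.1 q [-0.07  0.    1.68  0.    1.46 -0.3 ] f_box [-0.4  0.3  0.3] w 0.0741 0.0
[0.0, 1.0, 0.0] [1.0, -0.0, 0.0]
```

Call:
jog_arm(
  steps=[
    {"delta_pos": [0,0,6],"spin": 0},
    {"delta_pos": [0,0,12],"spin": 0},
    {"delta_pos": [0,0,18],"spin": 0},
    {"delta_pos": [0,0,22],"spin": 0},
    {"delta_pos": [0,0,26],"spin": 0},
    {"delta_pos": [0,0,28.5],"spin": 0},
    {"delta_pos": [0,0,29.3],"spin": 0},
    {"delta_pos": [0,0,29.3],"spin": 0},
  ],
)

```text
time_s: 20.92
tool_pos: [0.5648, -0.0182, 0.2333]
ee_rot: [-0.0, 0.624, 0.781, -0.0]
ft_force: [0.2, 0.6, 0.9]
gripper_width: 0.074
gripper_force: 0.0
```

Call:
jog_arm(
  steps=[
    {"delta_pos": [0,1.5,0],"spin": 0},
    {"delta_pos": [0,2.6,0],"spin": 0},
    {"delta_pos": [0,3.2,0],"spin": 0},
    {"delta_pos": [0,3.2,0],"spin": 0},
  ],
)

```text
time_s: 21.42
tool_pos: [0.5966, -0.0111, 0.2336]
ee_rot: [0.0, 0.624, 0.781, 0.0]
ft_force: [-0.0, 0.5, -0.3]
gripper_width: 0.074
gripper_force: 0.0
```

```bash
python3 b.py
```

```text
t 21.4 box [-23.9 -16.  233.6] az_box -0.1 q [-0.06  0.28  1.93 -0.    0.94 -0.28] f_box [ 0.1  0.5 -0.3] w 0.074 0.0
```

Call:
jog_arm(
  steps=[
    {"delta_pos": [0,0,1.5],"spin": 0},
    {"delta_pos": [0,0,2.8],"spin": 0},
    {"delta_pos": [0,0,3.2],"spin": 0},
  ],
)

```text
time_s: 21.8
tool_pos: [0.5945, -0.0112, 0.199]
ee_rot: [-0.002, 0.624, 0.781, -0.001]
ft_force: [0.4, 0.8, 0.1]
gripper_width: 0.0741
gripper_force: 0.0
```

Call:
jog_arm(
  steps=[
    {"delta_pos": [0.6,0,0],"spin": 0},
    {"delta_pos": [1.2,0,0],"spin": 0},
    {"delta_pos": [1.8,0,0],"spin": 0},
    {"delta_pos": [2.4,0,0],"spin": 0},
    {"delta_pos": [3.0,0,0],"spin": 0},
    {"delta_pos": [3.0,0,0],"spin": 0},
  ],
)

```text
time_s: 22.55
tool_pos: [0.5892, 0.0186, 0.2013]
ee_rot: [0.0, 0.624, 0.782, 0.0]
ft_force: [-1.1, -0.2, -0.5]
gripper_width: 0.0741
gripper_force: 0.1
```

```bash
python3 b.py
```

```text
t 22.6 box [-24.6  14.6 201.3] az_box -0.1 q [-0.01  0.31  1.96  0.    0.87 -0.23] f_box [-1.1  0.1 -0.5] w 0.0741 0.06811922001361381
```

Tiny contact in x as expected. Close gently.

Call:
jog_arm(
  steps=[
    {"delta_pos": [0,0,0],"spin": 0},
    {"delta_pos": [0,0,0],"spin": 0},
    {"delta_pos": [0,0,0],"spin": 0},
    {"delta_pos": [0,0,0],"spin": 0},
    {"delta_pos": [0,0,0],"spin": 0},
    {"delta_pos": [0,0,0],"spin": 0},
    {"delta_pos": [0,0,0],"spin": 0},
    {"delta_pos": [0,0,0],"spin": 0},
  ],
  fingers=0,
  force=15,
)

```text
time_s: 23.55
tool_pos: [0.5892, 0.018, 0.2012]
ee_rot: [0.0, 0.624, 0.781, -0.0]
ft_force: [-0.1, 0.3, -0.0]
gripper_width: 0.0256
gripper_force: 15.0
```

Call:
jog_arm(
  steps=[
    {"delta_pos": [0,0,-1.2],"spin": 0},
    {"delta_pos": [0,0,-2.4],"spin": 0},
    {"delta_pos": [0,0,-3.1],"spin": 0},
    {"delta_pos": [0,0,-3.1],"spin": 0},
    {"delta_pos": [0,-1.2,-3.1],"spin": 0},
    {"delta_pos": [0,-2.3,-3.1],"spin": 0},
    {"delta_pos": [0,-2.9,-3.1],"spin": 0},
    {"delta_pos": [0,-2.9,-3.1],"spin": 0},
  ],
)

```text
time_s: 24.55
tool_pos: [0.5604, 0.0115, 0.2321]
ee_rot: [-0.0, 0.624, 0.781, -0.0]
ft_force: [0.3, -0.4, -0.4]
gripper_width: 0.0253
gripper_force: 15.0
```

```bash
python3 b.py
```

```text
t 24.6 box [-54.3  14.1 232.1] az_box -0.1 q [-0.02  0.22  2.01  0.    0.92 -0.25] f_box [ 0.2 -0.4 -0.4] w 0.0253 15.000004442408681
```

Call:
jog_arm(
  steps=[
    {"delta_pos": [0,-0.1,-0.5],"spin": 0},
    {"delta_pos": [0,-0.2,-1.0],"spin": 0},
    {"delta_pos": [0,-0.2,-1.4],"spin": 0},
    {"delta_pos": [0,-0.5,-1.7],"spin": 0},
    {"delta_pos": [0,-2.0,-2.0],"spin": 0},
  ],
)

```text
time_s: 25.18
tool_pos: [0.5414, 0.0072, 0.2526]
ee_rot: [0.0, 0.624, 0.781, 0.0]
ft_force: [-0.2, 0.5, -0.0]
gripper_width: 0.0255
gripper_force: 15.0
```

Call:
jog_arm(
  steps=[
    {"delta_pos": [0,0,-6],"spin": 0},
    {"delta_pos": [0,0,-12],"spin": 0},
    {"delta_pos": [0,0,-18],"spin": 0},
    {"delta_pos": [0,0,-24],"spin": 0},
    {"delta_pos": [0,0,-29],"spin": 0},
    {"delta_pos": [-5,-3,-29],"spin": 0},
    {"delta_pos": [-10,-6.1,-29],"spin": 0},
    {"delta_pos": [-15,-9.2,-29],"spin": 0},
    {"delta_pos": [-20,-12.2,-29],"spin": 0},
    {"delta_pos": [-25,-15.3,-29],"spin": 0},
    {"delta_pos": [-30,-18.5,-29],"spin": 0},
    {"delta_pos": [-32.1,-19.6,-29],"spin": 0},
    {"delta_pos": [-32.1,-19.6,-29],"spin": 0},
    {"delta_pos": [-32.1,-19.6,-29],"spin": 0},
  ],
)

```text
time_s: 26.92
tool_pos: [0.4208, -0.3484, 0.5419]
ee_rot: [-0.0, 0.624, 0.781, 0.0]
ft_force: [0.6, -0.1, -0.6]
gripper_width: 0.0254
gripper_force: 15.0
```

Run:
```python
from h import *
t=arm.get_image("top");s=arm.get_image("scene")
im=np.zeros((480,800,3),np.uint8)
im[:,:400]=crop(t,300,145,80,96,5)
im[:,400:]=crop(s,130,150,80,96,5)
cv2.imwrite("pics/c6.png",im)
```

```text
(no output)
```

View pics/c6.png

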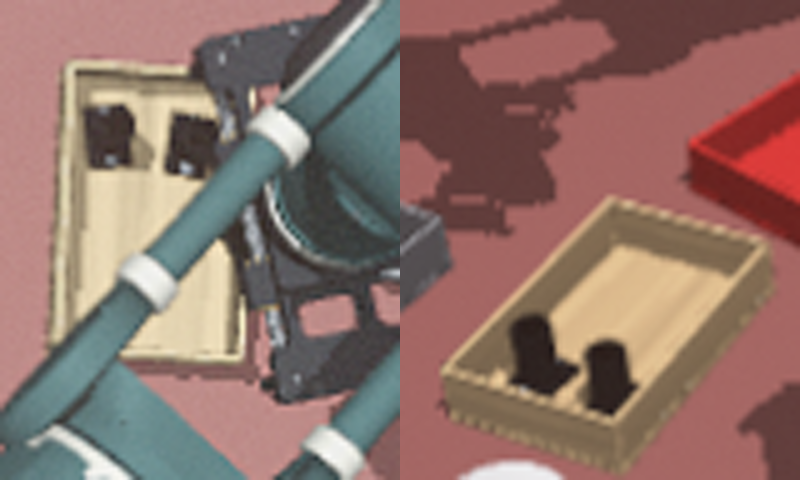

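Run:
```python
from h import *
s=arm.get_image("scene");t=arm.get_image("top")
q=[onz(s,(130+(x-400)/5-.4,150+y/5-.4),.045) for x,y in((443,372),(612,200),(772,245),(617,430))]
for v in q:print(v.round(3))
print("centre",np.mean(q,0).round(3))
print([onz(t,(300+x/5-.4,145+y/5-.4),.045).round(3) for x,y in((65,65),(50,352),(245,362))])
```

```text
[ 0.57  -0.416  0.045]
[ 0.372 -0.406  0.045]
[ 0.379 -0.277  0.045]
[ 0.579 -0.286  0.045]
centre [ 0.475 -0.346  0.045]
[array([ 0.57 , -0.287,  0.045]), array([ 0.374, -0.277,  0.045]), array([ 0.368, -0.41 ,  0.045])]
```

Call:
jog_arm(
  steps=[
    {"delta_pos": [0.3,0.55,6],"spin": 0},
    {"delta_pos": [0.3,0.55,12],"spin": 0},
    {"delta_pos": [0.3,0.55,18],"spin": 0},
    {"delta_pos": [0.3,0.55,24],"spin": 0},
    {"delta_pos": [0.3,0.55,30],"spin": 0},
    {"delta_pos": [0.3,0.55,33],"spin": 0},
    {"delta_pos": [0.3,0.55,34.5],"spin": 0},
    {"delta_pos": [0.3,0.55,35.1],"spin": 0},
    {"delta_pos": [0.3,0.55,35.3],"spin": 0},
  ],
)

```text
time_s: 28.25
tool_pos: [0.4266, -0.3454, 0.1904]
ee_rot: [0.001, 0.624, 0.781, -0.0]
ft_force: [-0.7, 0.9, -1.0]
gripper_width: 0.0251
gripper_force: 15.0
```

Call:
jog_arm(
  steps=[
    {"delta_pos": [0,0,0.1],"spin": 0},
    {"delta_pos": [0,0,0.2],"spin": 0},
    {"delta_pos": [0,0,0.3],"spin": 0},
  ],
)

```text
time_s: 28.62
tool_pos: [0.426, -0.3452, 0.1868]
ee_rot: [0.001, 0.624, 0.781, -0.0]
ft_force: [-0.7, 0.4, -0.2]
gripper_width: 0.0254
gripper_force: 15.0
```

Call:
jog_arm(
  steps=[
    {"delta_pos": [0,0,0.1],"spin": 0},
    {"delta_pos": [0,0,0.2],"spin": 0},
    {"delta_pos": [0,0,0.2],"spin": 0},
  ],
)

```text
time_s: 29.0
tool_pos: [0.4261, -0.3453, 0.1861]
ee_rot: [0.0, 0.624, 0.781, -0.0]
ft_force: [-4.1, 3.1, 12.4]
gripper_width: 0.0253
gripper_force: 15.0
```

Call:
jog_arm(
  steps=[
    {"delta_pos": [0,0,-0.2],"spin": 0},
    {"delta_pos": [0,0,-0.2],"spin": 0},
  ],
)

```text
time_s: 29.25
tool_pos: [0.4259, -0.3451, 0.1863]
ee_rot: [0.0, 0.624, 0.781, -0.0]
ft_force: [0.5, -0.3, -1.2]
gripper_width: 0.0254
gripper_force: 15.0
```

Call:
jog_arm(
  steps=[
    {"delta_pos": [0,0,0],"spin": 0},
    {"delta_pos": [0,0,0],"spin": 0},
    {"delta_pos": [0,0,0],"spin": 0},
    {"delta_pos": [0,0,-2],"spin": 0},
    {"delta_pos": [0,0,-6],"spin": 0},
    {"delta_pos": [0,0,-12],"spin": 0},
    {"delta_pos": [0,0,-18],"spin": 0},
    {"delta_pos": [0,0,-24],"spin": 0},
    {"delta_pos": [-6,-6,-28],"spin": 0},
    {"delta_pos": [-12,-12,-28],"spin": 0},
    {"delta_pos": [-12,-12,-28],"spin": 0},
    {"delta_pos": [-12,-12,-28],"spin": 0},
  ],
  fingers=4.6,
)

```text
time_s: 30.75
tool_pos: [0.3334, -0.4911, 0.4665]
ee_rot: [0.0, 0.626, 0.78, -0.001]
ft_force: [-0.2, 0.6, -1.3]
gripper_width: 0.0459
gripper_force: 0.0
```

Run:
```python
from h import *
t=arm.get_image("top");s=arm.get_image("scene")
im=np.zeros((480,800,3),np.uint8)
im[:,:400]=cv2.resize(t["pixels"][80:260,180:380],(400,360)).copy() if 0 else cv2.resize(t["pixels"][70:286,180:360],(400,480))
im[:,400:]=cv2.resize(s["pixels"][150:330,140:290],(400,480))
cv2.imwrite("pics/c7.png",im)
```

```text
(no output)
```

View pics/c7.png

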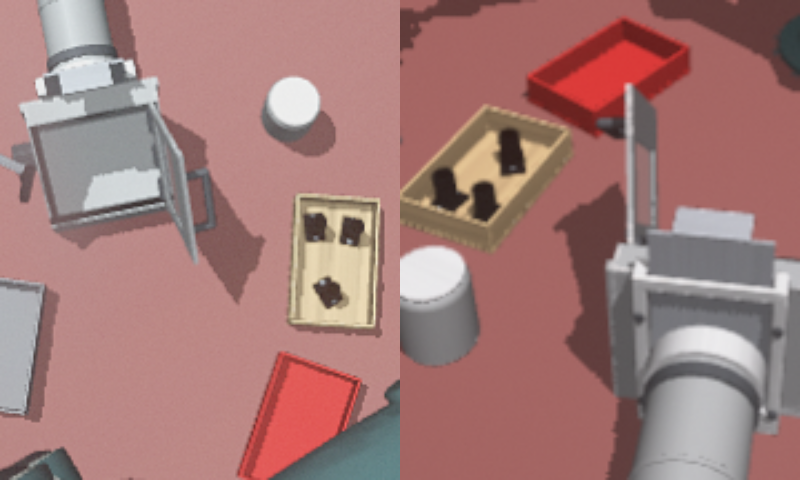

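The stray stands upright in the crate at (328,292) in the top view and (512,152) in the scene view. The hatch is open, the gate is shut, and the box is empty. I'm handing in.

```bash
python3 -c "
from station import arm
print(arm.hand_in())"
```

```text
the job is handed in; nothing more can be done
None
```

The job is handed in, but no verdict came back: the gate is pressed shut, the screw dog is on its stop, the hatch stands open a little past square, and the last picture shows the socket upright in the plywood crate with the two others.

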